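# Index a wet casting past the overspray screen

### The job

The casting in the sliding carrier has just been sprayed and its paint is still wet. Swing the overspray screen up clear of the rail, slide the carrier along to the next station (the middle one) so that it clicks into its detent there, then swing the screen fully down again to shield the casting from the spraying place. Do not touch the casting with the gripper or the screen, keep it standing in its nest, and do not disturb the tin, the cups and the pot on the bench.

Things in the scene. Friction and masses are not known exactly. Their poses are not given: they have to be found in the camera images.
- jig: Spraying jig fixed to the bench: grey base plate 165 x 308 x 10 mm, a steel rail and a notched index strip along its y. Three stations, each with a yellow dot at the front edge: its y = +105 (spraying place, carrier starts here), 0 (next station), -105 mm (last station). Origin: on its underside, under the middle of the rail; x points to the back (hinge side), z up
- carrier (a joint): Travel of the aluminium carrier (84 x 84 mm plate, top 36 mm above the bench) along the rail towards the jig's -y: 0 = spraying place's detent, 0.105 m = next station's, 0.210 m = last station's. A spring ball takes about 8 N to leave a notch and pulls the carrier into one from about 3 mm either side; elsewhere it slides with about 2 N
- carrier_handle (a point): Middle of the carrier's upright black handle, 25 mm thick, from 47 to 103 mm above the bench, on a tongue 96 mm in front (jig -x) of the casting's axis; this point is 78 mm above the bench and moves with the carrier
- nest (a point): Centre of the floor of the carrier's nest, a black ring 79 mm outside, 67 mm inside, 9 mm high, in which the casting stands loosely; 36 mm above the bench, moves with the carrier
- next_station (a point): Fixed point of the jig where the nest's centre is when the carrier sits in the next station's detent
- screen (a joint): Angle of the overspray screen, a thin aluminium sheet 100 x 105 mm standing across the rail midway between spraying place and next station, hinged at its lower back corner about an axis along the rail: 0 = fully down, 1.4 rad = up and back on its stop, clear of the casting from about 1.25 rad. A stiff hinge holds it where it is left (about 2.5 N at the knob)
- screen_knob (a point): Centre of the red revolving knob at the screen's upper front end: 27 mm in diameter, 30 mm long along the jig's y, turning freely on its cross pin, so it can be held by its two flat ends while the screen swings. 178 mm from the hinge axis: when the screen is down it is 140 mm in front of (jig -x) and 110 mm above the hinge, 165 mm above the bench; moves with the screen
- screen_hinge (a point): Point on the screen's hinge axis, in the plane of the sheet, 55 mm above the bench; the axis runs along the jig's y
- casting: Wet cast piece, bark-like brown and black, 60 mm across and 122 mm high, standing in the nest, its top 158 mm above the bench. Origin: centre of its underside, z along its axis
- paint_tin: Lacquer tin 68 mm across, 77 mm high, bystander. Origin: centre of its underside
- mixing_cup: White cup with ochre paint line, 70 mm across, 82 mm high, bystander. Origin: centre of its underside
- pigment_pot: Dark pot 63 mm across, 70 mm high, bystander. Origin: centre of its underside
- viscosity_cup: Grey alloy flow cup 56 mm across, 53 mm high, bystander. Origin: centre of its underside

How it is judged:
By the outcome, as a careful person would: the job done as asked, in the order asked, and still so for the second after the job is handed in, with the robot touching nothing.
It also fails if it takes over 58 s, if anything falls off the work surface, if the arm or the gripper's body presses on something with over 40 N, if the wrist force passes 120 N, or if a joint passes its speed limit or range.

### The arm

A 7-joint arm with a two-finger parallel gripper is mounted at the origin on a cart in front of the work surface, level with it; the furniture and walls round the work are solid. World frame = base frame: x ahead of the robot, y to its left, z up, the work surface at z = 0. Lengths are in m, angles in rad, forces in N, time in s.
With the tool pointing down it reaches from about 0.425 to 0.95 m from the base axis. Payload 4.7 kg.
Tool frame: the origin (TCP) lies at the very end of the fingers, on their centre line; the grasp point (between the pads) lies 19 mm behind it; z points along the fingers, y is the line along which they close (so a half turn about z gives the same grasp; the last joint's range is limited). The gripper opens to 85 mm and grips with 20 to 120 N. Pads are 22 mm wide; open, the fingers measure 114 mm over their backs; the gripper's body (76 mm by 85 mm) begins 54 mm behind the grasp point. The pads swing forward as they close: fully open they stand 13 mm farther back than shut.
Start: joints at [1.242, 0.469, -0.049, 1.532, 0.024, 1.141, -0.082], TCP at [0.199, -0.645, 0.231] pointing down, gripper open.
Joint ranges: [-2.59, 2.59], [-0.33, 1.99], [-1.39, 1.29], [0.1, 2.45], [-1.04, 4.18], [0.21, 1.99], [-2.66, 2.66]. Speed limits (rad/s): [2.57, 2.57, 3.14, 3.14, 3.14, 3.14, 3.14].

### API

Orientations are given as a unit quaternion [w, x, y, z].
In Python, from bench import ctrl, eoat, eyes, order gives the robot as it stands. Calls block until the motion is done:
- ctrl.move_ptp(position, orientation): joint-space move of the TCP to a pose.
- ctrl.line_to(position, vel=0.15, rotation=None, until_force=None): straight line of the TCP; rotation=None keeps the orientation; vel is the mean speed in m/s. With until_force (N) it stops when the force on the tool has changed by that much, and returns True; else False.
- ctrl.movej(angles): joint-space move.
- eoat.open_gripper() and eoat.clamp(): open the fingers fully, or close them until they stop; the grip force is fixed at half the most.
- ctrl.pause(seconds).
- ctrl.solve_ik(position, orientation): joint angles nearest the present ones, or None.
- ctrl.state(): the state.
- eyes.grab_frame(name): name is "scene" or "top" or "wrist"; returns the picture (480x640x3 uint8, red, green, blue); there is no depth.
- eyes.camera_model(name): a dict with "fx", "fy", "cx", "cy" (pixels), "k1" (the pictures are not rectified: a ray, as slopes to the right and down, at radius r is drawn at 1 + k1 r^2 times it, then the intrinsics apply), "rvec" (rotation vector, rad) and "tvec" (3), from world to camera coordinates, as OpenCV has them. Camera axes: x right, y down, z forward; pixel columns grow to the right and rows downward; lengths in m; the calibration is good to about 2 mm. A picture is of the moment at which its call begins: read the wrist's pose just before it. camera_model takes no time and is no camera call; for the wrist camera it gives the pose at the moment of the call.
A pose or a line that the arm cannot do raises ctrl.IKError and nothing moves.
- order.hand_in(): hands the job in; it is judged then, once.
The state is a dict: "time_s": time; "qpos": joint angles; "qvel": joint speeds; "joint_torque": joint torques, N m; "position": TCP position; "orientation": TCP orientation; "ft_force": force on the tool from outside, world axes, zero at the start; "ft_torque": the same for the moment, N m; "gripper_width": finger opening in m; "grip_force": force on a finger pad.
Only numpy, scipy, OpenCV 4.12 (cv2) and the standard library are available. Lean on these libraries where they do the work, as an engineer would, in place of code of your own. Each camera call takes 0.05 s, during which the arm holds its last target. There are 200 camera calls.

## Working session

There is one attempt and no reset: what is moved stays moved. The work goes in short steps, each a Python script; the robot and the scene stay as the last script left them, time stands still between calls to the robot, and variables do not carry over. Pictures are saved under pics/ and viewed, at most 12 in all, crops included, and the job is handed in when it is done.

```bash
ls; mkdir -p pics
python3 - <<'E'
from bench import ctrl,eoat,eyes,order
import cv2,numpy as np
for n in("scene","top"):
    cv2.imwrite(f"pics/{n}0.png",eyes.grab_frame(n)[:,:,::-1])
    m=eyes.camera_model(n);print(n,m, -cv2.Rodrigues(np.array(m['rvec']))[0].T@np.array(m['tvec']))
s=ctrl.state();print(s['time_s'],s['position'],s['orientation'],s['gripper_width'])
E
```

```text
pics
scene {'fx': 436.46913671910164, 'fy': 436.46913671910164, 'cx': 322.4269610046188, 'cy': 239.17081493120918, 'k1': -0.09717036219667688, 'rvec': array([ 1.97160048,  0.56075007, -0.36584409]), 'tvec': array([-0.48926642,  0.03180604,  1.26386345])} [ 1.01671049 -0.68164431  0.58258466]
top {'fx': 456.1382969327035, 'fy': 456.1382969327035, 'cx': 321.1119374213173, 'cy': 237.10852445489675, 'k1': -0.10708139103019067, 'rvec': array([ 2.17447145, -2.13403899,  0.1895192 ]), 'tvec': array([0.11060093, 0.51728824, 1.01085311])} [0.35743399 0.14474299 1.07374769]
0.1 [ 0.19921574 -0.64437507  0.23036895] [-8.69585242e-04  9.88783079e-01  1.49356078e-01 -1.68422433e-04] 0.08539524376216227
```

View pics/scene0.png

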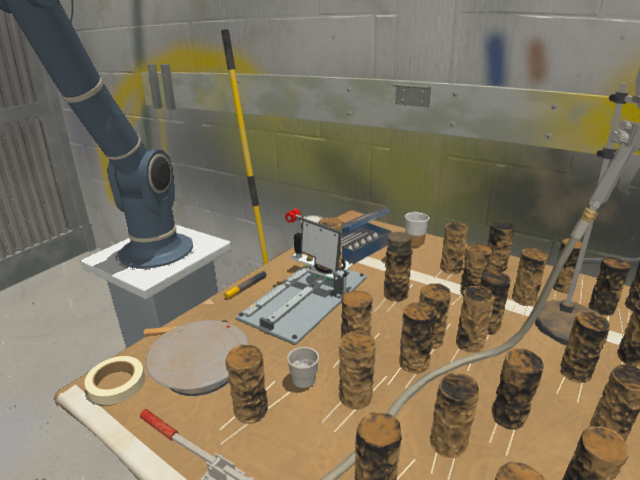

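View pics/top0.png

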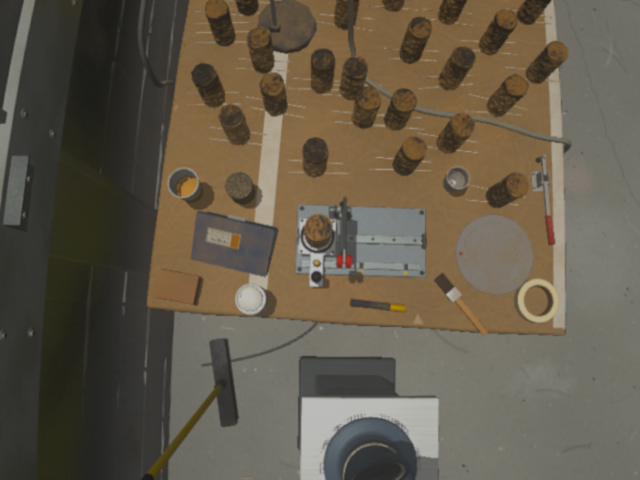

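The top view shows the jig plate at about (297–427, 206–276), with the carrier at its left end, the handle at about (316, 277) and the red knob at about (345, 260). The scene view shows the screen down, with the knob at (293, 216). I'll enlarge both.

Run:
```python
import cv2,numpy as np
a=cv2.imread("pics/top0.png")[190:310,285:445]
cv2.imwrite("pics/topc.png",cv2.resize(a,None,fx=5,fy=5,interpolation=cv2.INTER_CUBIC))
a=cv2.imread("pics/scene0.png")[200:350,225:425]
cv2.imwrite("pics/scenec.png",cv2.resize(a,None,fx=4,fy=4,interpolation=cv2.INTER_CUBIC))
```

```text
(no output)
```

View pics/topc.png

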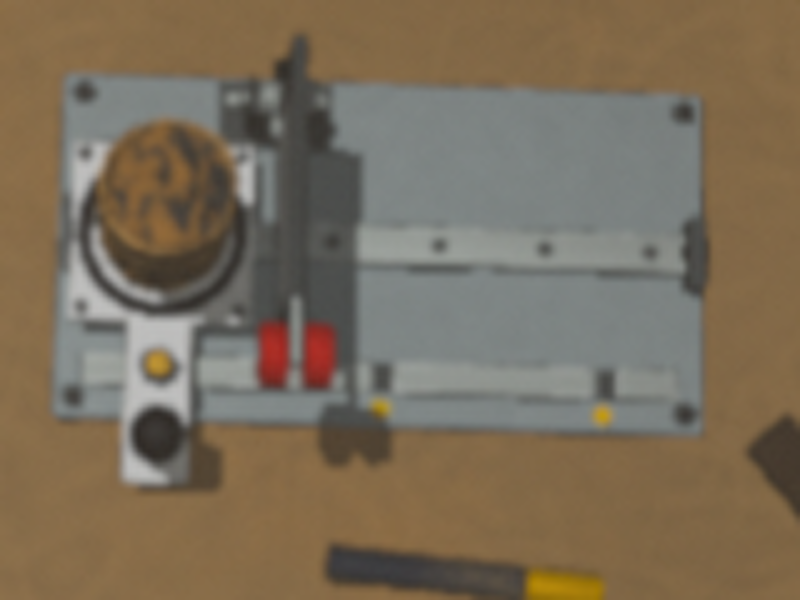

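View pics/scenec.png

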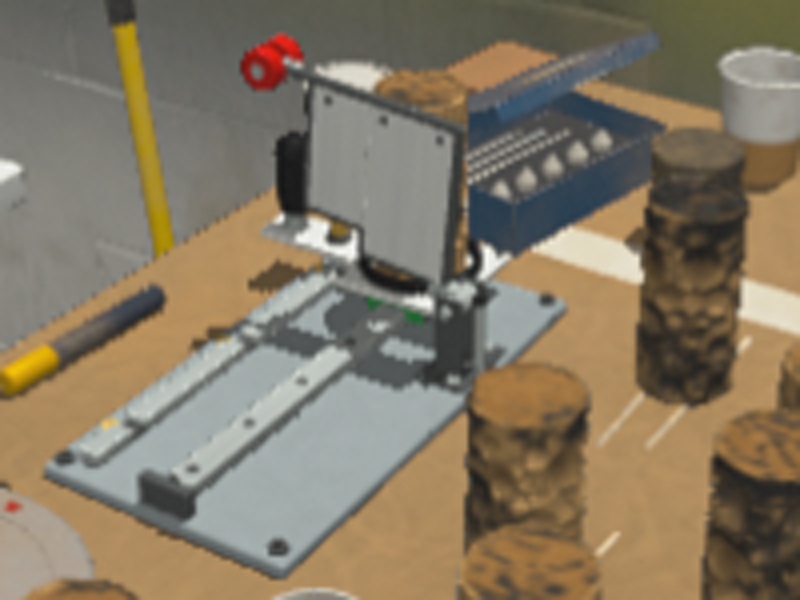

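```bash
cat > h.py <<'E'
import cv2,numpy as np
from scipy.optimize import least_squares
from bench import ctrl,eoat,eyes,order
def proj(m,P):
    P=np.atleast_2d(P)@cv2.Rodrigues(np.array(m['rvec']))[0].T+np.array(m['tvec'])
    s=P[:,:2]/P[:,2:]; s=s*(1+m['k1']*(s**2).sum(1,keepdims=True))
    return s*[m['fx'],m['fy']]+[m['cx'],m['cy']]
def jig(p,J):  # p=x,y,yaw
    J=np.atleast_2d(J);c,s=np.cos(p[2]),np.sin(p[2])
    return np.c_[p[0]+c*J[:,0]-s*J[:,1],p[1]+s*J[:,0]+c*J[:,1],J[:,2]]
E
python3 - <<'E'
from h import *
mt,ms=eyes.camera_model("top"),eyes.camera_model("scene")
T=lambda a:(np.array(a)+.5)/5-.5+[285,190]
S=lambda a:(np.array(a)+.5)/4-.5+[225,200]
def model(v):
    p=v[:3];xc,xk=v[3:5]
    f,b=xc-.0825,xc+.0825
    J=[[b,.154,.01],[b,-.154,.01],[f,-.154,.01],[f,.154,.01],[-.096,.105,.103],[xk,.0525,.165]]
    K=[[f,-.154,.01],[b,-.154,.01],[b,.154,.01],[xk,.0525,.165],[-.096,.105,.103]]
    return jig(p,J),jig(p,K)
ut=T([[67,75],[702,97],[702,434],[55,418],[157,428],[297,355]])
us=S([[47,470],[283,570],[565,306],[272,62],[291,137]])
def res(v):
    a,b=model(v);return np.r_[proj(mt,a)-ut,(proj(ms,b)-us)*np.array([[1,1]]*4+[[1,1]])].ravel()
r=least_squares(res,[.5,.1,0,0,-.07],loss='soft_l1')
print(r.x.round(4));print(res(r.x).reshape(-1,2).round(1))
print(jig(r.x,[[-.096,.105,.078],[r.x[4],.0525,.165],[r.x[4]+.14,.0525,.055],[0,0,.036],[0,.105,.036]]).round(4))
E
```

```text
[ 0.5182  0.0244 -0.007  -0.0039 -0.0698]
[[-0.7 -0.5]
 [ 0.2 -1. ]
 [ 0.9  0. ]
 [-0.6  0.1]
 [ 0.6  0.1]
 [-0.4  0.2]
 [-2.  -0.9]
 [-0.2  0.1]
 [ 0.4 -1.3]
 [ 0.   5.5]
 [ 0.1 -0.3]]
[[0.4229 0.1301 0.078 ]
 [0.4487 0.0774 0.165 ]
 [0.5887 0.0764 0.055 ]
 [0.5182 0.0244 0.036 ]
 [0.5189 0.1294 0.036 ]]
```

Run:
```python
from h import *
Q=[0,np.cos(.0035),-np.sin(.0035),0]
for p in [(.449,.077,.33),(.447,.077,.15),(.423,.130,.07),(.422,.025,.07),(.427,.025,.075),(.422,.019,.2),(.67,.077,.195)]:
    q=ctrl.solve_ik(p,Q);print(p,None if q is None else np.round(q,2))
ctrl.line_to([.199,-.645,.33],vel=.3)
ctrl.move_ptp([.449,.077,.33],Q)
m=eyes.camera_model("wrist");im=eyes.grab_frame("wrist")
import pickle;pickle.dump(m,open("m1.pkl","wb"))
cv2.imwrite("pics/w1.png",im[:,:,::-1]);s=ctrl.state();print(s['time_s'],s['position'],s['orientation'])
p=[.5182,.0244,-.007]
for z in(.165,.179):print(proj(m,jig(p,[-.07,.0525,z])))
print(proj(m,jig(p,[[.07,.0525,.055],[.058,.0525,.055]])))
```

```text
(0.449, 0.077, 0.33) [ 0.61  0.09 -0.91  1.85  0.08  1.24 -1.91]
(0.447, 0.077, 0.15) [ 0.39  0.3  -0.77  2.09  0.27  0.85 -2.11]
(0.423, 0.13, 0.07) [ 0.19  0.42 -0.7   2.19  0.43  0.67 -2.39]
(0.422, 0.025, 0.07) [ 0.33  0.36 -0.57  2.23  0.33  0.63 -2.06]
(0.427, 0.025, 0.075) [ 0.34  0.36 -0.58  2.22  0.32  0.65 -2.05]
(0.422, 0.019, 0.2) [ 0.51  0.15 -0.71  2.1   0.12  0.93 -1.84]
(0.67, 0.077, 0.195) [ 0.22  0.57 -0.59  1.55  0.34  1.13 -2.02]
3.325 [0.44931199 0.07625942 0.32994447] [-8.93820618e-05  9.99990983e-01 -4.24542563e-03 -5.67113116e-05]
[[318.96131342 219.56801463]]
[[318.8899371  223.49046647]]
[[319.00779046  74.14120748]
 [319.04086104  85.66925612]]
```

View pics/w1.png

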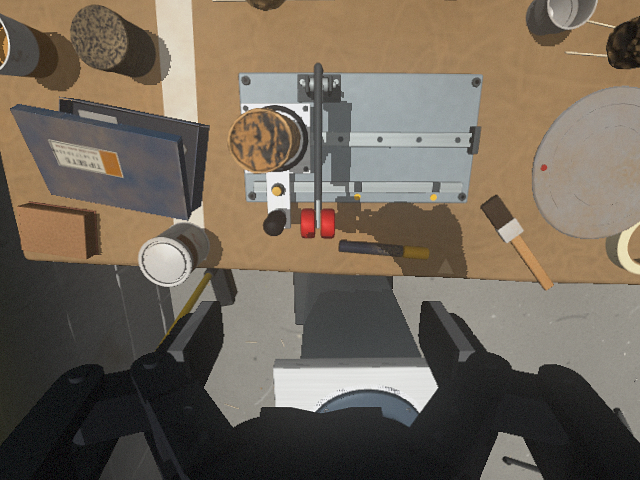

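The wrist view shows the knob centred at (318, 223), and the hinge block at about (319, 87). That fits a screen that isn't quite fully down. I'll triangulate the knob from its red blob in the three views.

Run:
```python
from h import *
import pickle
V=[]
for n,f,roi in(("top","top0",(330,250,370,275)),("scene","scene0",(280,205,305,226)),("wrist","w1",(290,200,345,245))):
    im=cv2.imread(f"pics/{f}.png").astype(int);m=pickle.load(open("m1.pkl","rb")) if n=="wrist" else eyes.camera_model(n)
    r=(im[:,:,2]>110)&(im[:,:,1]<70)&(im[:,:,0]<80);k=np.zeros_like(r);x0,y0,x1,y1=roi;k[y0:y1,x0:x1]=1;ys,xs=np.nonzero(r&k)
    c=np.array([(xs.min()+xs.max())/2,(ys.min()+ys.max())/2]);print(n,c,xs.min(),xs.max(),ys.min(),ys.max(),len(xs));V.append((m,c))
f=lambda P:np.r_[tuple((proj(m,P)[0]-c) for m,c in V)]
s=least_squares(f,[.45,.077,.17]);print(s.x,s.fun.round(1))
p=np.array([.5182,.0244,-.007]);d=s.x[:2]-p[:2];c,n=np.cos(p[2]),np.sin(p[2]);print("jig",c*d[0]+n*d[1],-n*d[0]+c*d[1])
```

```text
top [344.  260.5] 337 351 255 266 128
scene [293.  215.5] 286 300 209 222 113
wrist [317.5 223. ] 301 334 209 237 619
[0.44862834 0.07851975 0.17763719] [-0.5 -0.3 -0.3  0.   0.1  0. ]
jig -0.06994879047545287 0.053631423329226664
```

```bash
cat >> h.py <<'E'
Q=[0,np.cos(.0035),-np.sin(.0035),0]
HX,KY=.5776,.0785
def knob(a,dz=-.016): return [HX-.178*np.cos(.6659+a)-.007*0,KY,.055+.178*np.sin(.6659+a)+dz]
def st(t=""):
    s=ctrl.state();print(t,round(s['time_s'],2),np.round(s['position'],4),np.round(s['ft_force'],1),round(s['gripper_width'],4),round(s['grip_force'],1))
E
python3 - <<'E'
from h import *
ctrl.line_to([.4486,KY,.25],vel=.25);ctrl.line_to([.4486,KY,.162],vel=.1);st("down")
eoat.clamp();st("grip")
for i,a in enumerate(np.linspace(.093,1.36,9)[1:]):
    ctrl.line_to(knob(a),vel=.12);st(round(a,2))
    s=ctrl.state()
    if s['gripper_width']<.02 or np.linalg.norm(s['ft_force'])>40: print("stop");break
    if i==1:cv2.imwrite("pics/s1.png",eyes.grab_frame("scene")[200:350,225:425,::-1])
cv2.imwrite("pics/s2.png",cv2.resize(eyes.grab_frame("scene")[150:350,225:425,::-1],None,fx=3,fy=3))
E
```

```text
down 4.83 [0.4491 0.0787 0.1626] [0.3 1.4 0.1] 0.085 0.0
grip 5.38 [0.4484 0.079  0.1622] [-0.7  1.2  3.1] 0.0291 63.0
0.25 5.76 [0.4694 0.0788 0.1811] [-4.4  0.6  7. ] 0.0291 63.7
0.41 6.14 [0.4938 0.0785 0.1969] [-3.5 -0.1  8.3] 0.0289 63.9
0.57 6.58 [0.5205 0.0782 0.2085] [-2.  -1.7  8.3] 0.0291 63.9
0.73 6.96 [0.548  0.0779 0.2156] [-0.9 -2.2  7.6] 0.0286 63.9
0.88 7.34 [0.5761 0.0776 0.2181] [ 0.9 -2.   7.4] 0.0289 63.8
1.04 7.72 [0.6043 0.0773 0.2162] [ 2.4 -2.5  6.2] 0.0291 63.7
1.2 8.11 [0.6319 0.0769 0.2099] [ 3.2 -2.8  4.9] 0.0288 63.6
1.36 8.49 [0.6582 0.0766 0.1991] [ 3.7 -3.6  4.9] 0.0286 63.4
```

View pics/s2.png

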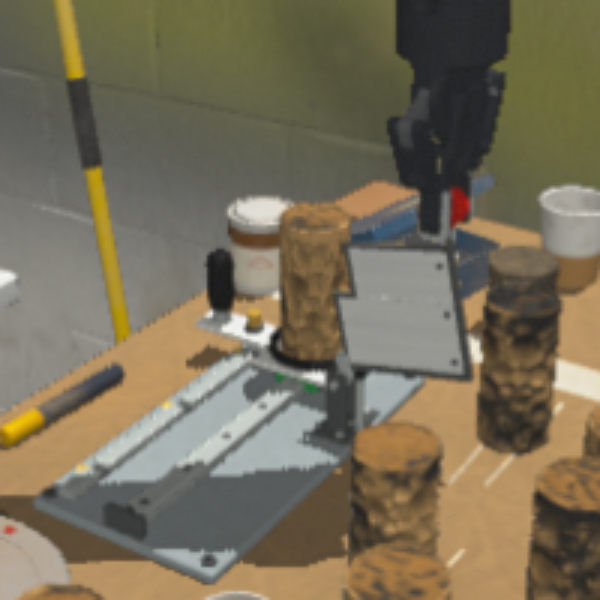

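The screen is up, the knob is held at about (458, 207) in this crop, and the casting still stands in its nest. Next I'll push the screen to its stop, release it and grip the handle.

Run:
```python
from h import *
print(ctrl.line_to(knob(1.405),vel=.05,until_force=8));st("stop")
eoat.open_gripper();st("open")
x,y,z=ctrl.state()['position'];ctrl.line_to([x,y,.31],vel=.25)
H=[.4235,.1301]
ctrl.move_ptp(H+[.25],Q);ctrl.line_to(H+[.12],vel=.2);print(ctrl.line_to(H+[.063],vel=.1,until_force=8));st("at handle")
cv2.imwrite("pics/s3.png",cv2.resize(eyes.grab_frame("scene")[150:350,225:425,::-1],None,fx=3,fy=3))
eoat.clamp();st("grip")
```

```text
True
stop 8.77 [0.6627 0.0765 0.1968] [-3.6 -1.1  7.6] 0.029 63.6
open 9.36 [0.6639 0.0758 0.1965] [ 0.1  0.5 -0.7] 0.0854 0.0
False
at handle 12.47 [0.424  0.1304 0.0635] [ 0.  -0.1 -0.3] 0.0853 0.0
grip 13.12 [0.4237 0.1317 0.0635] [-2.8  3.7  4.9] 0.0224 58.8
```

View pics/s3.png

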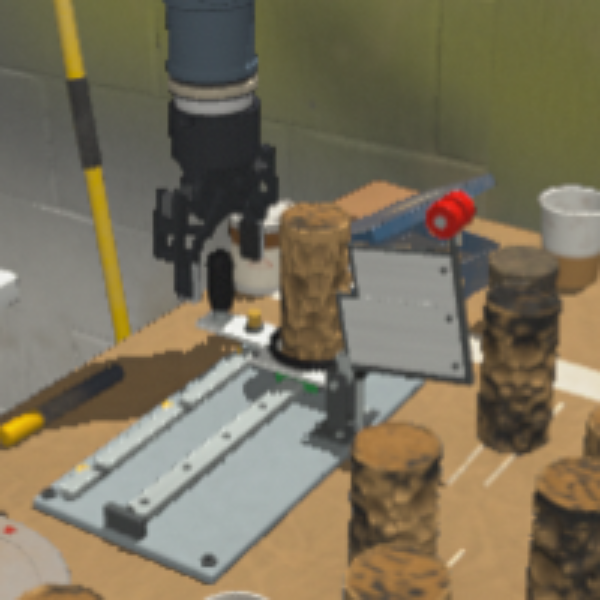

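The gripper straddles the handle at about (218, 280) and the screen stays up on its stop. Now the slide.

Run:
```python
from h import *
x0,y0=.4237,.1317
for d in(.015,.06,.1,.1055):
    ctrl.line_to([x0-.007*d,y0-d,.0635],vel=.05);st(d)
eoat.open_gripper();st("open")
ctrl.pause(.3)
cv2.imwrite("pics/t4.png",cv2.resize(eyes.grab_frame("top")[190:310,285:445,::-1],None,fx=5,fy=5,interpolation=cv2.INTER_CUBIC))
cv2.imwrite("pics/s4.png",cv2.resize(eyes.grab_frame("scene")[150:350,225:425,::-1],None,fx=3,fy=3))
```

```text
0.015 13.53 [0.4234 0.1153 0.0636] [-2.1 -2.   7.2] 0.0223 61.1
0.06 14.58 [0.423  0.0732 0.0636] [-2.1  5.5  3. ] 0.0224 60.6
0.1 15.53 [0.4225 0.0318 0.0636] [-3.6  2.   5.9] 0.0227 60.9
0.1055 15.79 [0.4224 0.0265 0.0636] [-3.5  2.8  5.2] 0.0223 60.9
open 16.43 [0.423  0.0261 0.0635] [ 0.3 -0.2 -0.1] 0.0858 0.0
```

View pics/s4.png

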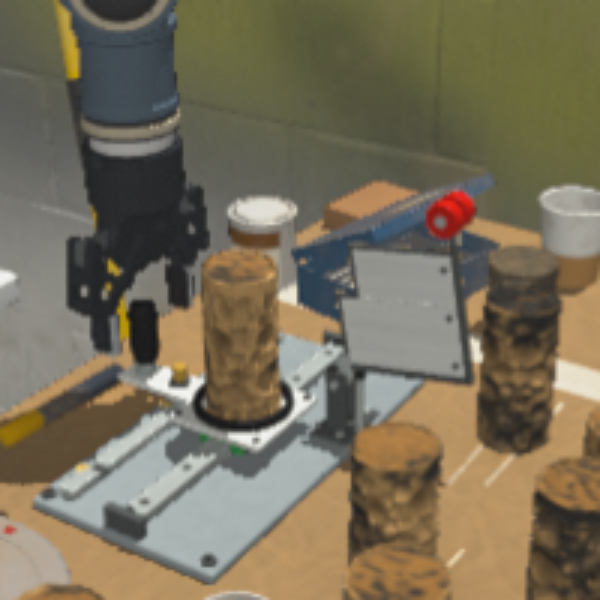

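The carrier is at the middle station, the casting is upright and the screen is still up with its knob at about (451, 213). I'll retreat, check the carrier from above, then grip the knob again.

Run:
```python
from h import *
ctrl.line_to([.423,.0261,.16],vel=.12);ctrl.line_to([.43,.03,.33],vel=.3)
m=eyes.camera_model("wrist");im=eyes.grab_frame("wrist")
p=[.5182,.0244,-.007]
for d in(.102,.105,.108):print(d,proj(m,jig(p,[-.096,.105-d,.103])).round(1))
c=proj(m,jig(p,[-.096,0,.103]))[0].astype(int);g=im.max(2)
print(c,g.shape);x0,y0=c-[50,50]
k=(g[y0:y0+100,x0:x0+100]<45).astype(np.uint8);n,_,S,C=cv2.connectedComponentsWithStats(k)
for s_,c_ in zip(S[1:],C[1:]):
    if s_[4]>60:print(s_+[x0,y0,0,0,0],c_+[x0,y0])
cv2.imwrite("pics/w4.png",cv2.resize(im[max(c[1]-150,0):c[1]+50,c[0]-130:c[0]+130,::-1],None,fx=3,fy=3,interpolation=cv2.INTER_CUBIC));print(c)
st()
```

```text
0.102 [[321.9 210.9]]
0.105 [[324.6 210.9]]
0.108 [[327.3 210.9]]
[324 210] (480, 640)
[324 210]
 18.55 [0.4288 0.0297 0.3283] [-0.1  0.7 -0.3] 0.0851 0.0
```

View pics/w4.png

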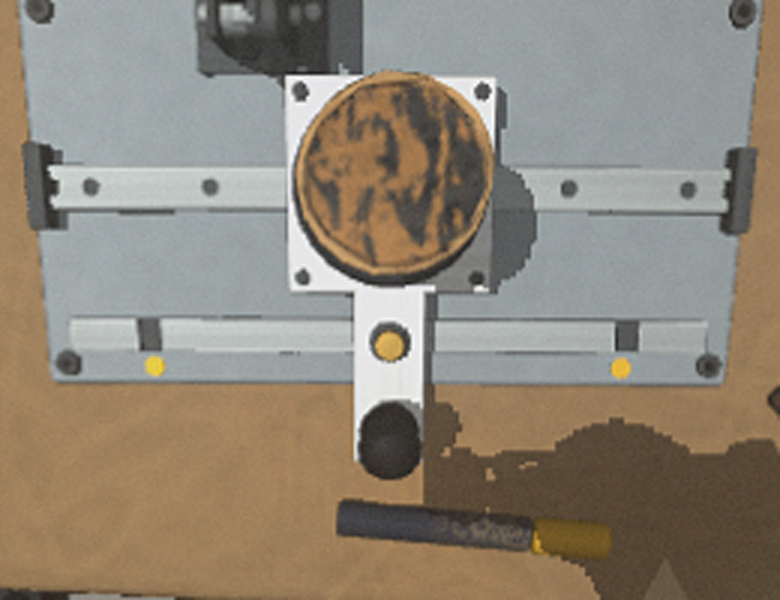

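The tongue screw (389) lies midway between the outer dots (155 and 621), so the carrier is centred in the middle station. Now I'll swing the screen down.

Run:
```python
from h import *
X,Y,Z=.6636,.0775,.1968
ctrl.line_to([.45,.03,.34],vel=.3)
ctrl.move_ptp([X,Y,.32],Q);ctrl.line_to([X,Y,.25],vel=.25);print(ctrl.line_to([X,Y,Z],vel=.1,until_force=10));st("at knob")
eoat.clamp();st("grip")
ok=True
for a in np.linspace(1.39,.1,9)[1:]:
    ctrl.line_to(knob(a),vel=.12);st(round(a,2));s=ctrl.state()
    if s['gripper_width']<.02 or np.linalg.norm(s['ft_force'])>40: ok=False;print("stop");break
if ok:
    print(ctrl.line_to(knob(-.06),vel=.04,until_force=15));st("end")
cv2.imwrite("pics/s5.png",cv2.resize(eyes.grab_frame("scene")[150:350,225:425,::-1],None,fx=3,fy=3))
```

```text
False
at knob 20.8 [0.6637 0.0778 0.1968] [ 0.2 -0.3 -0.4] 0.0848 0.0
grip 21.35 [0.6638 0.0766 0.1975] [-1.6 -3.1  5.3] 0.0289 61.1
1.23 21.76 [0.6358 0.077  0.2096] [ 0.9 -4.8  7.1] 0.0291 61.6
1.07 22.15 [0.6075 0.0773 0.2165] [ 0.5 -4.4  9.5] 0.0292 61.7
0.91 22.54 [0.5783 0.0776 0.2188] [-1.  -4.1 10. ] 0.0292 61.9
0.74 22.93 [0.5488 0.078  0.2161] [-1.5 -4.9 11. ] 0.0289 62.0
0.58 23.32 [0.5198 0.0783 0.2086] [-5.5 -4.1 10.3] 0.0288 61.8
0.42 23.72 [0.4934 0.0786 0.1968] [-5.9 -2.8  8.3] 0.0293 61.4
0.26 24.11 [0.4699 0.0788 0.1814] [-6.3 -0.   5.8] 0.0291 61.1
0.1 24.5 [0.4493 0.079  0.1626] [-4.5  0.7  3. ] 0.0293 60.9
True
end 25.0 [0.4391 0.0792 0.1506] [-1.7 -1.1 10.2] 0.0287 62.0
```

View pics/s5.png

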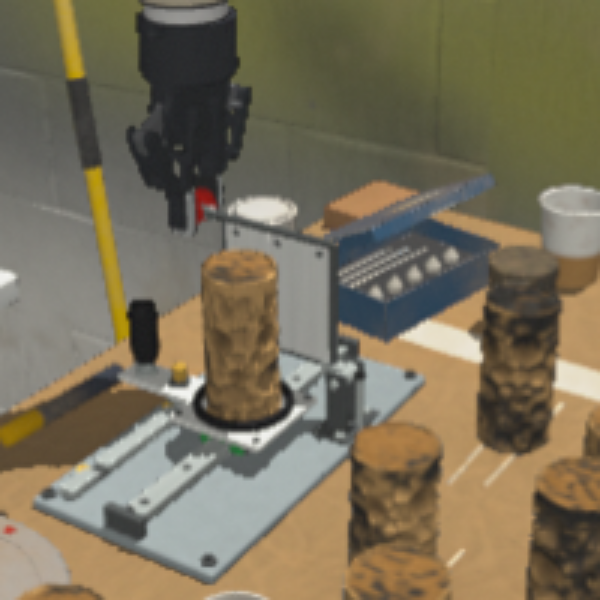

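The screen is down beside the casting, with the knob gripped at about (205, 205). I'll press once more to confirm it's on the stop, then release, retreat and measure the knob.

Run:
```python
from h import *
print(ctrl.line_to(knob(-.06),vel=.03,until_force=22));st("press")
eoat.open_gripper();st("open")
x,y,z=ctrl.state()['position'];ctrl.line_to([x,y,.25],vel=.12);ctrl.line_to([x,y,.33],vel=.25)
V=[]
m=eyes.camera_model("wrist");W=eyes.grab_frame("wrist");S=eyes.grab_frame("scene")
for n,im,m in(("w",W,m),("s",S,eyes.camera_model("scene"))):
    c0=proj(m,[.438,.0785,.165])[0];im=im.astype(int);r=(im[:,:,0]>110)&(im[:,:,1]<70)&(im[:,:,2]<80)
    ys,xs=np.nonzero(r);k=np.hypot(xs-c0[0],ys-c0[1])<(35 if n=="w" else 16);xs,ys=xs[k],ys[k]
    c=np.array([(xs.min()+xs.max())/2,(ys.min()+ys.max())/2]);print(n,c,c0.round(1));V.append((m,c))
s=least_squares(lambda P:np.r_[tuple(proj(m,P)[0]-c for m,c in V)],[.44,.078,.165]);print(s.x.round(4),s.fun.round(1))
cv2.imwrite("pics/s6.png",cv2.resize(S[150:350,225:425,::-1],None,fx=3,fy=3));st()
```

```text
True
press 25.27 [0.4391 0.0792 0.1505] [-2.1 -2.8 11.7] 0.0288 62.2
open 25.86 [0.4359 0.0788 0.1484] [0.7 0.4 0.1] 0.0852 0.0
w [319. 216.] [319.6 215.9]
s [289. 219.] [289.2 219.5]
[0.4381 0.079  0.166 ] [0.1 0.1 0.4 0.1]
 27.43 [0.435  0.0783 0.3286] [-0.   0.7 -0.5] 0.0851 0.0
```

View pics/s6.png

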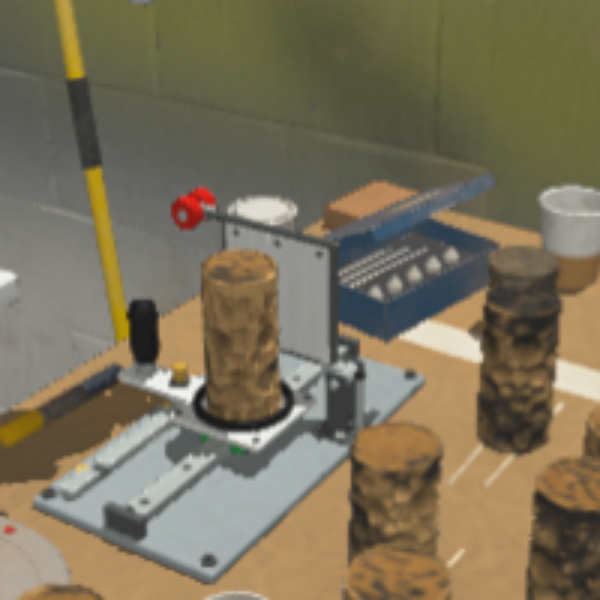

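The second press met the stop with no further movement, and the knob measures z = 0.166 against 0.165 for fully down. The casting is upright and the robot is clear, so I'm handing in.

```bash
python3 -c "
from bench import order
print(order.hand_in())"
```

```text
the job is handed in; nothing more can be done
None
```

The job is done and handed in at about 27 s: I swung the screen up, slid the carrier to the middle station (centred there within about 1 mm in the camera check) and swung the screen back down against its stop, with the casting still standing in its nest and no contact with it or the bench items seen.

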